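Pack and lock the loaf-cake delivery carriers

ROBOT

A 7-joint arm with a two-finger parallel gripper is mounted at the origin on a cart in front of the work surface, level with it; the furniture and walls round the work are solid. World frame = base frame: x ahead of the robot, y to its left, z up, the work surface at z = 0. Lengths are in mm, angles in rad, forces in N, time in s.
With the tool pointing down it reaches from about 400 to 750 mm from the base axis. Payload 19.5 kg.
Tool frame: the origin (TCP) lies on the centre line of the jaws, within the pads' length; the fingertips stand 17 mm ahead of it and the grasp point (between the pads) lies 2 mm behind it (tcp_to_tips is the distance from the TCP to the fingertips, in mm); z points along the fingers, y is the line along which they close (so a half turn about z gives the same grasp; the last joint's range is limited). The gripper opens to 85 mm and grips with 20 to 120 N. Pads are 22 mm wide; open, the fingers measure 114 mm over their backs; the gripper's body (76 mm by 85 mm) begins 54 mm behind the grasp point. The pads swing forward as they close: fully open they stand 13 mm farther back than shut.
Start: joints at [1.126, 0.707, -0.028, 1.485, 0.022, 0.951, -0.075], TCP at [225.389, -528.958, 248.268] pointing down, gripper open.
Joint ranges: [-2.71, 2.71], [-0.32, 2.16], [-1.57, 1.52], [0, 2.45], [-1.46, 4.6], [0, 2.02], [-2.83, 2.83]. Speed limits (rad/s): [1.89, 1.89, 2.57, 2.57, 3.01, 3.01, 3.01].

INTERFACE

Orientations are given as [roll, pitch, yaw] about the fixed x, y, z axes, in that order (R = Rz(yaw) Ry(pitch) Rx(roll)).
In Python, from plant import observe, grab_frame, finish_job, cut_out, tcp_to_tips gives the robot as it stands.
- The arm moves only by the tool servo_tool, never from a script. Its argument "steps" is a list that holds one entry, the list of rows, each a list of 7 numbers: the turn, a rotation vector about the tool's x, y, z in degrees, then the shift along the tool's x, y, z in m, then the closure, from 0 (fully open) to 1 (shut). A call has 1 to 20 rows; each row shifts and turns the commanded pose from where the row before left it, along the tool's axes as they then stand; what a row does not reach is not made up. A row lasts 1/12 s, in which the tool goes at most 41.7 mm and 7.16 degrees, less where a joint would pass 70% of its speed; a pose out of reach is approached as far as the arm can. A call is refused whole if a number of a shift passes 0.0417 or a number of a turn 7.16, either way. A call with a gripper value outside its range is refused whole. The fingers move at their own pace and stop on an object; the grip force is fixed at half the most. Time passes only in rows, so rows that do not move let the fingers close. It gives the time, the measured TCP pose, the force, the opening and the grip force at its end, in the units of the state.
- observe(): the state, without advancing time (a new reading comes with each control period).
- grab_frame(name): name is "scene" or "top"; returns a dict with "color" (400x640x3 uint8, red, green, blue), "camera_matrix" (3x3 intrinsics, pixels), "world_from_camera" (4x4, takes a point from camera to world coordinates). Camera axes: x right, y up, looking along -z (the intrinsics and any distortion apply to the point x, -y, -z); pixel columns grow to the right and rows downward; lengths in mm; the calibration is good to about 2 mm. A picture is of the moment at which its call begins. There is no depth.
- finish_job(): hands the job in; it is judged then, once.
Trained networks look in the newest picture that a camera, given by its name, has taken for a name from the list of things; names that differ only in an ending like _2 or _b are one class to them, and where a whole thing is asked for, a point or a joint stands for the part that bears it (a point fixed in the world has none). Each returns a list of dicts, best first, with "confidence" (0 to 1); they miss things now and then, are a little off and sometimes report something else, mostly with a low value. They report only what shows in the picture. A call takes as long as a camera call.
- cut_out(thing, camera): "pixels" (400x640 bool, what is visible of it) and "uv" ([column, row] in pixels, amid what is visible of it).
The state is a dict: "time_s": time; "joints": joint angles; "joint_vel": joint speeds; "tau": joint torques, N m; "ee_pos": TCP position; "ee_rot": TCP orientation; "ft_force": force on the tool from outside, world axes, zero at the start; "wrist_torque": the same for the moment, N m; "finger_gap": finger opening in mm; "grip_force": force on a finger pad.
Only numpy, scipy, OpenCV 4.12 (cv2) and the standard library are available. Lean on these libraries where they do the work, as an engineer would, in place of code of your own. Each camera call takes 0.05 s, during which the arm holds its last target. There are 200 camera calls.

TASK

Pack the chocolate loaf cakes for delivery: turn the quarter-turn locking bars of the blue and the green carrier open, set every cake from the baking sheet upright and fully down into a carrier pocket, one cake to a pocket, and then turn both locking bars back to their closed stops. With three cakes, one pocket stays empty. Do not disturb the juice cup, the bell or the sugar shaker.

Things in the scene. Friction and masses are not known exactly. Their poses are not given: they have to be found in the camera images.
- carrier_a: Blue delivery carrier tray, fixed to the worktop, 200 mm (its x) by 120 mm (its y); origin: centre of its underside. Floor 4 mm thick, walls up to 24 mm. Two open pockets, centres at x = -62 and +62 mm; between them (x -28 to 28) a channel whose post (radius 10 mm) carries the yellow locking bar
- bar_a (a joint): Angle of the yellow locking bar about the upright axis at the blue carrier's centre. 0 = closed stop: bar along carrier x over both pockets, knob at -x. 1.571 = open stop: bar along carrier y over the channel, knob at -y. Counter-clockwise from above; stays where left (0.12 N m friction). Bar 134 mm long, 16 wide, from 70 to 77 mm above the worktop
- knob_a (a point): Grip point of the upright black knob near one end of the yellow bar, on the knob's axis, 98 mm above the worktop and 56 mm from the turning axis. Knob is a round pin, 18 mm diameter, from 77 to 101 mm high, fast to the bar
- a_1 (a point): First (carrier -x) pocket of the blue carrier: centre of the pocket floor, 4 mm above the worktop. Pocket inside 68 mm (carrier x) by 112 mm (carrier y)
- a_2 (a point): Second (carrier +x) pocket of the blue carrier: centre of the pocket floor, 4 mm above the worktop. Pocket inside 68 mm (carrier x) by 112 mm (carrier y)
- carrier_b: Green delivery carrier tray, fixed to the worktop, 200 mm (its x) by 120 mm (its y); origin: centre of its underside. Floor 4 mm thick, walls up to 24 mm. Two open pockets, centres at x = -62 and +62 mm; between them (x -28 to 28) a channel whose post (radius 10 mm) carries the orange locking bar
- bar_b (a joint): Angle of the orange locking bar about the upright axis at the green carrier's centre. 0 = closed stop: bar along carrier x over both pockets, knob at -x. 1.571 = open stop: bar along carrier y over the channel, knob at -y. Counter-clockwise from above; stays where left (0.12 N m friction). Bar 134 mm long, 16 wide, from 70 to 77 mm above the worktop
- knob_b (a point): Grip point of the upright black knob near one end of the orange bar, on the knob's axis, 98 mm above the worktop and 56 mm from the turning axis. Knob is a round pin, 18 mm diameter, from 77 to 101 mm high, fast to the bar
- b_1 (a point): First (carrier -x) pocket of the green carrier: centre of the pocket floor, 4 mm above the worktop. Pocket inside 68 mm (carrier x) by 112 mm (carrier y)
- b_2 (a point): Second (carrier +x) pocket of the green carrier: centre of the pocket floor, 4 mm above the worktop. Pocket inside 68 mm (carrier x) by 112 mm (carrier y)
- cake_1: Chocolate loaf cake, a dark brown block 57 mm wide (its x), 100 long (its y), 59 high, 0.14 to 0.28 kg; origin: centre of its underside, z up. Starts upright on the thin (3 mm) dark steel baking sheet. May be absent
- cake_2: Chocolate loaf cake, a dark brown block 54 mm wide (its x), 100 long (its y), 59 high, 0.14 to 0.28 kg; origin: centre of its underside, z up. Starts upright on the thin (3 mm) dark steel baking sheet. May be absent
- cake_3: Chocolate loaf cake, a dark brown block 57 mm wide (its x), 100 long (its y), 59 high, 0.14 to 0.28 kg; origin: centre of its underside, z up. Starts upright on the thin (3 mm) dark steel baking sheet. May be absent
- cake_4: Chocolate loaf cake, a dark brown block 54 mm wide (its x), 100 long (its y), 59 high, 0.14 to 0.28 kg; origin: centre of its underside, z up. Starts upright on the thin (3 mm) dark steel baking sheet. May be absent
- juice_cup: Bystander, leave alone: plastic cup of juice with domed lid, 81 mm across, 117 tall; origin under its centre
- call_bell: Bystander, leave alone: counter bell, 86 mm across, 58 tall; origin under its centre
- sugar_shaker: Bystander, leave alone: glass sugar shaker with metal cap, 44 mm across, 90 tall; origin under its centre

How it is judged (in metres and radians):
On the way, in this order (a step that is already met when the one before it is completed fails the run):
1. a locking bar has been turned fully open (value of joint any of bar_a, bar_b above 1.35 rad), for 0.2 s.
2. every cake sits down in a pocket (((horizontal distance between cake_1 and a_1 below 0.014 m and height (world z) of cake_1 below 0.012 m) or (horizontal distance between cake_1 and a_2 below 0.014 m and height (world z) of cake_1 below 0.012 m) or (horizontal distance between cake_1 and b_1 below 0.014 m and height (world z) of cake_1 below 0.012 m) or (horizontal distance between cake_1 and b_2 below 0.014 m and height (world z) of cake_1 below 0.012 m)) and angle between each of cake_1, cake_2, cake_3, cake_4's own z axis and vertical below 0.12 rad and ((horizontal distance between cake_2 and a_1 below 0.014 m and height (world z) of cake_2 below 0.012 m) or (horizontal distance between cake_2 and a_2 below 0.014 m and height (world z) of cake_2 below 0.012 m) or (horizontal distance between cake_2 and b_1 below 0.014 m and height (world z) of cake_2 below 0.012 m) or (horizontal distance between cake_2 and b_2 below 0.014 m and height (world z) of cake_2 below 0.012 m)) and ((horizontal distance between cake_3 and a_1 below 0.014 m and height (world z) of cake_3 below 0.012 m) or (horizontal distance between cake_3 and a_2 below 0.014 m and height (world z) of cake_3 below 0.012 m) or (horizontal distance between cake_3 and b_1 below 0.014 m and height (world z) of cake_3 below 0.012 m) or (horizontal distance between cake_3 and b_2 below 0.014 m and height (world z) of cake_3 below 0.012 m)) and ((horizontal distance between cake_4 and a_1 below 0.014 m and height (world z) of cake_4 below 0.012 m) or (horizontal distance between cake_4 and a_2 below 0.014 m and height (world z) of cake_4 below 0.012 m) or (horizontal distance between cake_4 and b_1 below 0.014 m and height (world z) of cake_4 below 0.012 m) or (horizontal distance between cake_4 and b_2 below 0.014 m and height (world z) of cake_4 below 0.012 m))), for 0.2 s.
At the end, for the whole second after the job is handed in: every cake present sits upright (within 0.12 rad) on the floor of a pocket, within 14 mm of the pocket's centre and its underside less than 12 mm above the worktop, at rest; both locking bars are closed (within 0.14 rad of the closed stop) (all of step 2 and value of joint each of bar_a, bar_b below 0.14 rad and linear speed of each of cake_1, cake_2, cake_3, cake_4 below 0.02 m/s); the robot touches nothing.
It fails at once if juice cup was knocked away or tipped (distance of juice_cup from where it was at the start of the episode above 0.025 m or angle between juice_cup's own z axis and vertical above 0.35 rad).
It fails at once if call bell was knocked away or tipped (distance of call_bell from where it was at the start of the episode above 0.025 m or angle between call_bell's own z axis and vertical above 0.35 rad).
It fails at once if sugar shaker was knocked away or tipped (distance of sugar_shaker from where it was at the start of the episode above 0.025 m or angle between sugar_shaker's own z axis and vertical above 0.35 rad).
Of cake_1, cake_2, cake_3, cake_4 only 3 to 4 are there at a start; the rules pass over those that are not, and their reading is None.
At some moment in a run one of cake_1, cake_2, cake_3, cake_4 may be knocked a few centimetres aside while the robot is not near it.
Once in a run the grip may slacken for a moment while it holds something.
It also fails if it takes over 208 s, if anything falls off the work surface, if the arm or the gripper's body presses on something with over 40 N, if the wrist force passes 120 N, or if a joint passes its speed limit or range.

## Working session

There is one attempt and no reset: what is moved stays moved. The work goes in short steps, Python scripts to look and compute and a tool call to move; the robot and the scene stay as the last step left them, time stands still between calls to the robot, and variables do not carry over. Pictures are saved under pics/ and viewed, at most 14 in all, crops included, and the job is handed in when it is done.

Besides the shell and the picture viewer there is one more tool, called after "Call:" as name(argument=value, ...), one argument or row to a line, values as JSON. servo_tool: Moves the arm, as the interface text tells. Its arguments: {"type":"object","properties":{"steps":{"type":"array","items":{"type":"array","items":{"type":"array","items":{"type":"number"}}}}},"required":["steps"]}

```bash
mkdir -p pics; ls; python3 - <<'E'
from plant import *
import cv2,numpy as np
print(observe())
for n in("scene","top"):
    f=grab_frame(n); cv2.imwrite(f"pics/{n}0.png",f["color"][:,:,::-1]); print(n,f["camera_matrix"],f["world_from_camera"], [k for k in f])
    for t in("cake_1","carrier_a","carrier_b","bar_a","knob_a","juice_cup","call_bell","sugar_shaker"):
        print(t,[(round(d["confidence"],2),np.round(d["uv"]).tolist(),int(d["pixels"].sum())) for d in cut_out(t,n)])
E
```

```text
pics
{'time_s': 0.0, 'joints': array([ 1.12630598,  0.70710125, -0.02759365,  1.48498273,  0.02196597,
        0.95090966, -0.07550484]), 'joint_vel': array([-1.89930722e-05,  2.32398098e-04,  4.09305910e-04, -2.22591900e-04,
       -2.42374890e-04,  1.36054579e-03, -2.78138617e-03]), 'tau': array([ 1.74592784e-03, -8.83180833e+01,  1.23532556e+00, -2.36157042e+01,
        1.70022034e-02,  6.70710986e-03,  1.60192542e-05]), 'ee_pos': array([ 225.29405943, -528.7611966 ,  247.83249253]), 'ee_rot': array([-3.14049326e+00,  2.31335909e-05,  4.02747791e-01]), 'ft_force': array([ 0.32279941, -0.70382342, -0.75976287]), 'wrist_torque': array([-0.0567146 ,  0.0223633 ,  0.06090429]), 'grip_force': 0.0, 'finger_gap': 85.40185107844718}
scene [[427.55055782   0.         323.020596  ]
 [  0.         427.55055782 208.1254115 ]
 [  0.           0.           1.        ]] [[ 9.95658273e-01  7.88538427e-02 -4.94638654e-02  5.12218640e+02]
 [-9.13474713e-02  7.25555991e-01 -6.82073415e-01 -1.06105413e+03]
 [-1.78953060e-02  6.83630438e-01  7.29608924e-01  1.31684826e+03]
 [ 0.00000000e+00  0.0000000
[... 874 characters left out ...]
463e+03]
 [ 0.00000000e+00  0.00000000e+00  0.00000000e+00  1.00000000e+00]] ['color', 'camera_matrix', 'world_from_camera']
cake_1 [(0.67, [275.0, 229.0], 423), (0.64, [334.0, 233.0], 356), (0.61, [306.0, 226.0], 354), (0.56, [246.0, 230.0], 419)]
carrier_a [(0.73, [203.0, 218.0], 358), (0.66, [424.0, 231.0], 1677), (0.56, [372.0, 225.0], 1603)]
carrier_b [(0.73, [203.0, 218.0], 358), (0.66, [424.0, 231.0], 1677), (0.56, [372.0, 225.0], 1603)]
bar_a [(0.74, [372.0, 220.0], 132)]
knob_a [(0.6, [370.0, 217.0], 130), (0.46, [422.0, 232.0], 136)]
juice_cup [(0.62, [250.0, 180.0], 375)]
call_bell [(0.84, [201.0, 218.0], 350), (0.2, [272.0, 230.0], 374)]
sugar_shaker [(0.61, [361.0, 165.0], 106)]
```

```bash
python3 - <<'E'
import cv2
a=cv2.imread("pics/top0.png")[140:290,160:480]; cv2.imwrite("pics/topc.png",cv2.resize(a,None,fx=2.5,fy=2.5,interpolation=2))
a=cv2.imread("pics/scene0.png")[120:360,200:440]; cv2.imwrite("pics/scenec.png",cv2.resize(a,None,fx=2.5,fy=2.5,interpolation=2))
E
```

```text
(no output)
```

View pics/topc.png

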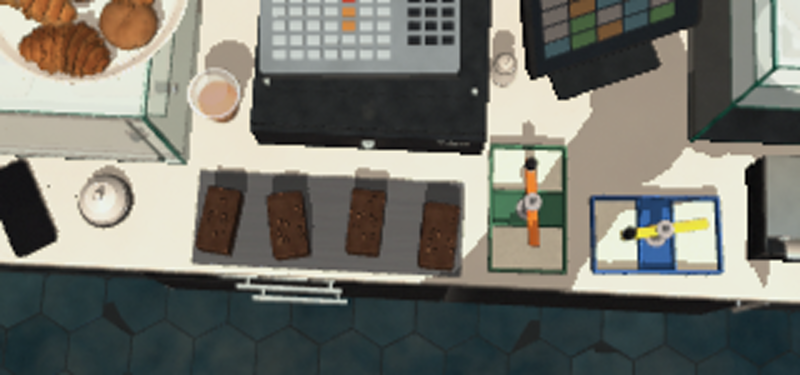

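View pics/scenec.png

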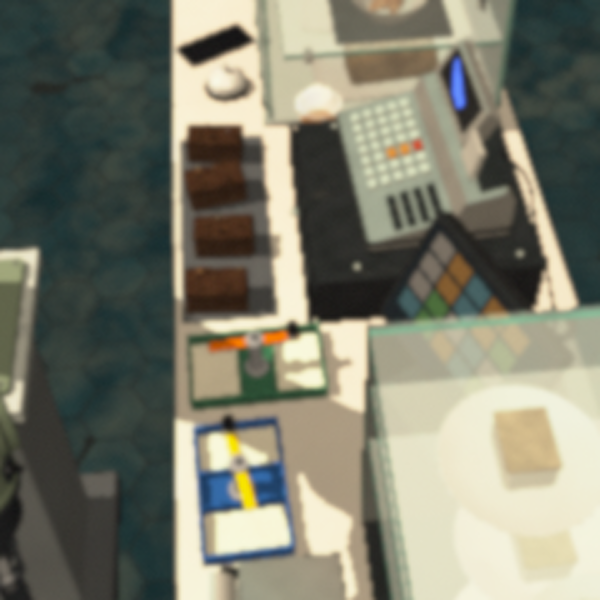

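The top picture shows four cakes on the sheet at crop (220,220), (288,225), (366,222) and (440,235). The green carrier is at (528,208) with its knob far (up). The blue one is at (655,235) with its knob on the left, and both bars are closed. Next I'll fit box models to the masks.

```bash
cat > h.py <<'E'
from plant import *
import cv2,numpy as np
from scipy.optimize import minimize
def proj(P,f):
    M=np.linalg.inv(f["world_from_camera"]); c=(M[:3,:3]@np.asarray(P,float).T).T+M[:3,3]
    uv=c*[1,-1,-1]@f["camera_matrix"].T
    return uv[:,:2]/uv[:,2:]
def ray(uv,z,f):
    d=np.linalg.inv(f["camera_matrix"])@[uv[0],uv[1],1]; W=f["world_from_camera"]
    d=W[:3,:3]@(d*[1,-1,-1]); o=W[:3,3]; return (o+d*(z-o[2])/d[2])[:2]
S=4
def sil(p,dim,z0,f):
    c,s=np.cos(p[2]),np.sin(p[2]); w,l,h=dim
    P=[[p[0]+c*x-s*y,p[1]+s*x+c*y,z] for x in(-w/2,w/2) for y in(-l/2,l/2) for z in(z0,z0+h)]
    q=cv2.convexHull(proj(P,f).astype(np.float32))
    m=np.zeros((400*S,640*S),np.uint8); cv2.fillConvexPoly(m,np.round(((q+.5)*S-.5)*16).astype(np.int32),1,shift=4); return m>0
def fit(p0,dim,z0,views):
    """views: list of (frame, mask)"""
    V=[(f,np.kron(m.astype(np.uint8),np.ones((S,S),np.uint8))>0) for f,m in views]
    def cost(q):
        p=p0+np.array([q[0],q[1],q[2]/50])
        t=0
        for f,m in V:
            s=sil(p,dim,z0,f); t+=1-(s&m).sum()/max(1,(s|m).sum())
        return t/len(V)
    r=minimize(cost,[0,0,0],method="Nelder-Mead",options=dict(initial_simplex=[[0,0,0],[8,0,0],[0,8,0],[0,0,8]],xatol=.2,fatol=1e-4,maxiter=150))
    return p0+np.array([r.x[0],r.x[1],r.x[2]/50]),r.fun
def look(things,dim,z0,zc=None,yaw0=0,cams=("top","scene"),mc=.3):
    F={n:grab_frame(n) for n in cams}; D={n:cut_out(things,n) for n in cams}
    out=[]
    for d in D[cams[0]]:
        if d["confidence"]<mc: continue
        p=ray(d["uv"],z0+dim[2]*.7,F[cams[0]])
        vs=[(F[cams[0]],d["pixels"])]
        for n in cams[1:]:
            for e in D[n]:
                if np.hypot(*(ray(e["uv"],z0+dim[2]*.6,F[n])-p))<35: vs.append((F[n],e["pixels"])); break
        r=[fit(np.array([*p,yaw0]),dim,z0,v) for v in ([vs] if len(vs)<2 else [vs,vs[:1],vs[1:]])]
        out.append((d["confidence"],r,len(vs)))
        print(round(d["confidence"],2),len(vs),[(np.round(a,2).tolist(),round(b,2)) for a,b in r])
    return F,D,out
E
python3 - <<'E'
from h import *
np.set_printoptions(suppress=True)
print(tcp_to_tips if not callable(tcp_to_tips) else tcp_to_tips())
F,D,_=look("cake_1",(100,56,59),3)
print("carrier"); look("carrier_a",(200,120,24),0)
for n in F:
    for d in cut_out("knob_a",n): print("knob",n,d["confidence"],d["pixels"].sum(),ray(d["uv"],89,F[n]))
    for t in("juice_cup","call_bell","sugar_shaker"): print(t,n,[(round(d["confidence"],2),ray(d["uv"],40,F[n]).round()) for d in cut_out(t,n)])
E
```

```text
17.0
0.94 2 [([462.78, 126.92, -0.0], np.float64(0.2)), ([458.98, 128.65, 0.02], np.float64(0.22)), ([464.05, 124.83, -0.0], np.float64(0.17))]
0.8 1 [([450.07, 352.46, -0.21], np.float64(0.14))]
0.73 2 [([443.48, 13.75, -0.05], np.float64(0.14)), ([442.98, 15.09, -0.06], np.float64(0.09)), ([445.12, 6.34, -0.05], np.float64(0.11))]
0.62 2 [([449.86, 246.15, 0.14], np.float64(0.15)), ([448.98, 247.2, 0.15], np.float64(0.1)), ([450.34, 238.33, 0.09], np.float64(0.16))]
carrier
0.8 2 [([466.72, -324.63, 1.62], np.float64(0.04)), ([466.87, -323.78, 1.62], np.float64(0.02)), ([466.8, -326.78, 1.61], np.float64(0.05))]
0.72 2 [([498.23, -125.36, 0.02], np.float64(0.04)), ([497.96, -123.02, 0.01], np.float64(0.03)), ([498.94, -126.48, 0.02], np.float64(0.03))]
knob top 0.65 145 [ 498.8786657  -115.86185766]
knob top 0.43 170 [ 452.33436172 -316.49039015]
juice_cup top [(0.76, array([648., 369.])), (0.31, array([ 498., -135.]))]
call_bell top [(0.82, array([478., 534.]))]
sugar_shaker top [(0.58, array([715., -71.])), (0.44, array([ 471., -331.]))]
knob scene 0.54 231 [ 467.1352948  -338.48558692]
knob scene 0.51 168 [ 509.34143557 -141.34322365]
juice_cup scene [(0.76, array([650., 425.]))]
call_bell scene [(0.64, array([477., 496.])), (0.5, array([ 488., -120.]))]
sugar_shaker scene []
```

Call:
servo_tool(
  steps=[
    [[0,0,7,0,0,0,0],[0,0,7,0,0,0,0],[0,0,7,0,0,0,0],[0,0,7,0,0,0,0],[0,0,7,0,0,0,0],[0,0,7,0,0,0,0],[0,0,7,0,0,0,0],[0,0,7,0,0,0,0],[0,0,7,0,0,0,0],[0,0,7,0,0,0,0],[0,0,7,0,0,0,0],[0,0,7,0,0,0,0],[0,0,7,0,0,0,0],[0,0,7,0,0,0,0],[0,0,7,0,0,0,0],[0,0,0,0,0,0,0],[0,0,0,0,0,0,0]],
  ],
)

```text
time_s: 3.12
ee_pos: [225.5, -528.9, 248.2]
ee_rot: [3.141, 0.0, -1.426]
ft_force: [0.7, 0.5, -0.0]
finger_gap: 85.7
grip_force: 0.0
```

Call:
servo_tool(
  steps=[
    [[0,0,0,-0.014,-0.0167,0,0],[0,0,0,-0.028,-0.033,0,0],[0,0,0,-0.028,-0.033,0,0],[0,0,0,-0.028,-0.033,0,0],[0,0,0,-0.028,-0.033,0,0],[0,0,0,-0.028,-0.033,0,0],[0,0,0,-0.028,-0.033,0,0],[0,0,0,-0.028,-0.033,0,0],[0,0,0,-0.014,-0.0167,0,0],[0,0,0,0,0,0,0],[0,0,0,0,0,0,0],[0,0,0,0,0,0,0]],
  ],
)

```text
time_s: 4.12
ee_pos: [447.7, -279.1, 248.4]
ee_rot: [3.141, -0.0, -1.428]
ft_force: [-0.2, 0.1, 0.6]
finger_gap: 85.1
grip_force: 0.0
```

Call:
servo_tool(
  steps=[
    [[0,0,0,-0.0075,-0.011,0.02,0],[0,0,0,0,0,0.03,0],[0,0,0,0,0,0.03,0],[0,0,0,0,0,0.03,0],[0,0,0,0,0,0.02,0],[0,0,0,0,0,0.014,0],[0,0,0,0,0,0,0.3],[0,0,0,0,0,0,0.5],[0,0,0,0,0,0,0.6],[0,0,0,0,0,0,0.68],[0,0,0,0,0,0,0.68],[0,0,0,0,0,0,0.68],[0,0,0,0,0,0,0.68]],
  ],
)

```text
time_s: 5.2
ee_pos: [458.2, -269.5, 104.6]
ee_rot: [-3.141, -0.0, -1.43]
ft_force: [-0.6, 0.0, -0.5]
finger_gap: 27.1
grip_force: 0.0
```

```bash
python3 - <<'E'
from h import *
np.set_printoptions(suppress=True,precision=1)
f=grab_frame("top");g=grab_frame("scene")
a=cv2.resize(f["color"][190:270,330:450,::-1],None,fx=5,fy=5,interpolation=2);b=cv2.resize(g["color"][250:350,240:390,::-1],(600,400),interpolation=2)
cv2.imwrite("pics/k1.png",np.vstack([a[:200+0],b]) if a.shape[1]==b.shape[1] else b)
cv2.imwrite("pics/k1.png",cv2.resize(np.vstack([a,b]),None,fx=.74,fy=.74))
print(observe()["ee_pos"],observe()["ft_force"],observe()["finger_gap"])
E
```

```text
[ 458.1 -269.5  104.5] [ 0.7 -0.1 -0.3] 27.114075322597945
```

View pics/k1.png

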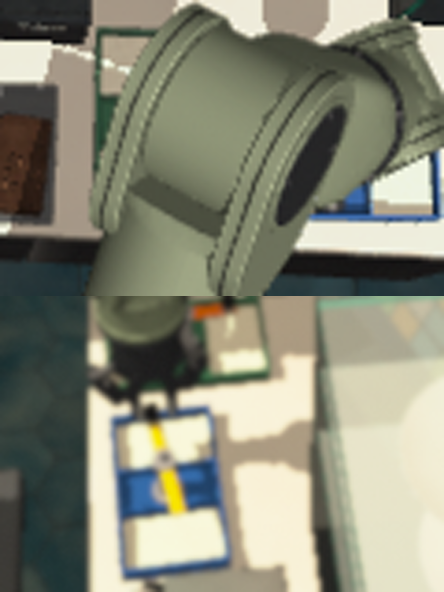

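Call:
servo_tool(
  steps=[
    [[0,0,0,0,0,0.004,0.74],[0,0,0,0,0,0,0.74],[0,0,0,0,0,0,0.74],[0,0,-7,0.0004,0.0068,0,0.74],[0,0,-7,0.0004,0.0068,0,0.74],[0,0,-7,0.0004,0.0068,0,0.74],[0,0,-7,0.0004,0.0068,0,0.74],[0,0,-7,0.0004,0.0068,0,0.74],[0,0,-7,0.0004,0.0068,0,0.74],[0,0,-7,0.0004,0.0068,0,0.74],[0,0,-7,0.0004,0.0068,0,0.74],[0,0,-7,0.0004,0.0068,0,0.74],[0,0,-7,0.0004,0.0068,0,0.74],[0,0,-7,0.0004,0.0068,0,0.74],[0,0,-4,0.0002,0.004,0,0.74],[0,0,0,0,0,0,0.74],[0,0,0,0,0,0,0.74]],
  ],
)

```text
time_s: 6.72
ee_pos: [410.0, -323.9, 100.3]
ee_rot: [-3.141, -0.0, -0.019]
ft_force: [-0.2, 0.7, 0.2]
finger_gap: 22.1
grip_force: 0.0
```

Call:
servo_tool(
  steps=[
    [[0,0,-2,0,0.003,0,0.74],[0,0,-2,0,0.003,0,0.74],[0,0,0,0,0.002,0,0.74],[0,0,0,0,0,0,0.74],[0,0,0,0,0,0,0.74]],
  ],
)

```text
time_s: 7.13
ee_pos: [410.2, -330.0, 100.1]
ee_rot: [-3.138, 0.001, 0.056]
ft_force: [-1.4, 12.8, 5.1]
finger_gap: 22.4
grip_force: 6.6
```

Call:
servo_tool(
  steps=[
    [[0,0,0,0,-0.005,0,0.5],[0,0,0,0,0,0,0.4],[0,0,0,0,0,-0.02,0.4],[0,0,0,0,0,-0.03,0.4],[0,0,0,0,0,-0.02,0.4],[0,0,0,0.02,-0.025,0,0.4],[0,0,0,0.02,-0.025,0,0.4],[0,0,0,0.02,-0.025,0,0.4],[0,0,0,0.02,-0.025,0,0.4],[0,0,0,0.02,-0.025,0,0.4],[0,0,-1,0.02,-0.025,0,0.4],[0,0,-1,0.02,-0.025,0,0.4],[0,0,-1,0.016,-0.025,0,0.4],[0,0,0,0,0,0,0.4],[0,0,0,0,0,0,0.4]],
  ],
)

```text
time_s: 8.38
ee_pos: [554.1, -116.8, 170.2]
ee_rot: [3.141, -0.0, 0.109]
ft_force: [0.7, -0.5, 0.1]
finger_gap: 51.4
grip_force: 0.0
```

```bash
python3 - <<'E'
from h import *
g=grab_frame("scene");f=grab_frame("top")
a=g["color"][220:350,240:400,::-1]; cv2.imwrite("pics/k2.png",cv2.resize(a,None,fx=4,fy=4,interpolation=2))
for u in [(324,247),(322,235),(332,255)]: print(u,[ray(u,z,g).round() for z in (0,50,100)])
for u in [(354,200),(352,180)]: print(u,[ray(u,z,f).round() for z in (0,50,100)])
E
```

```text
(324, 247) [array([586., -37.]), array([584., -76.]), array([ 581., -115.])]
(322, 235) [array([584.,  24.]), array([581., -17.]), array([579., -58.])]
(332, 255) [array([613., -78.]), array([ 609., -116.]), array([ 606., -153.])]
(354, 200) [array([589., -56.]), array([578., -52.]), array([567., -49.])]
(352, 180) [array([671., -45.]), array([657., -42.]), array([644., -39.])]
```

View pics/k2.png

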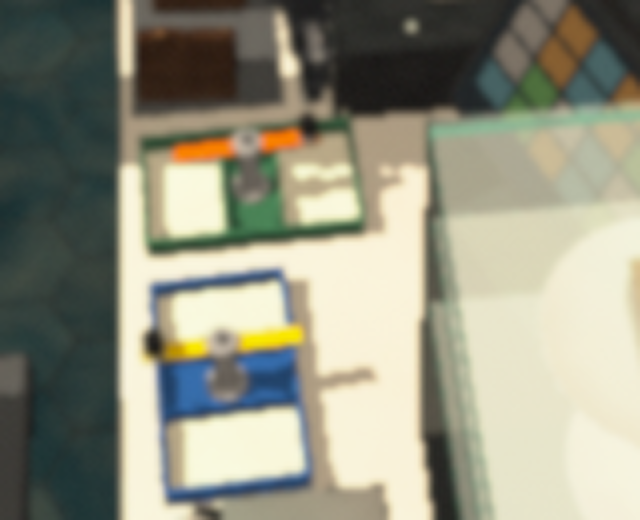

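Call:
servo_tool(
  steps=[
    [[0,0,0,0.001,0.006,0.01,0.4],[0,0,0,0,0,0.02,0.4],[0,0,0,0,0,0.02,0.4],[0,0,0,0,0,0.02,0.4],[0,0,0,0,0,0,0.5],[0,0,0,0,0,0,0.65],[0,0,0,0,0,0,0.74],[0,0,0,0,0,0,0.74],[0,0,0,0,0,0,0.74],[0,0,0,0,0,0,0.74]],
  ],
)

```text
time_s: 9.32
ee_pos: [555.5, -124.0, 101.0]
ee_rot: [3.141, -0.001, 0.106]
ft_force: [0.2, -0.3, -0.3]
finger_gap: 22.0
grip_force: 0.0
```

Call:
servo_tool(
  steps=[
    [[0,0,-7,0.0002,-0.0068,0,0.74],[0,0,-7,0.0002,-0.0068,0,0.74],[0,0,-7,0.0002,-0.0068,0,0.74],[0,0,-7,0.0002,-0.0068,0,0.74],[0,0,-7,0.0002,-0.0068,0,0.74],[0,0,-7,0.0002,-0.0068,0,0.74],[0,0,-7,0.0002,-0.0068,0,0.74],[0,0,-7,0.0002,-0.0068,0,0.74],[0,0,-7,0.0002,-0.0068,0,0.74],[0,0,-7,0.0002,-0.0068,0,0.74],[0,0,-7,0.0002,-0.0068,0,0.74],[0,0,-7,0.0002,-0.0068,0,0.74],[0,0,0,0,0,0,0.74],[0,0,0,0,0,0,0.74]],
  ],
)

```text
time_s: 10.48
ee_pos: [504.6, -69.4, 100.6]
ee_rot: [3.141, 0.0, 1.568]
ft_force: [0.8, -0.2, -0.2]
finger_gap: 22.2
grip_force: 0.0
```

Push the last bit onto the stop (tool −y = world −x here).

Call:
servo_tool(
  steps=[
    [[0,0,-2,0,-0.004,0,0.74],[0,0,-2,0,-0.003,0,0.74],[0,0,0,0,-0.003,0,0.74],[0,0,0,0,0,0,0.74],[0,0,0,0,0,0,0.74]],
  ],
)

```text
time_s: 10.9
ee_pos: [494.0, -69.7, 100.3]
ee_rot: [-3.141, 0.0, 1.641]
ft_force: [-0.1, -0.6, 0.0]
finger_gap: 21.7
grip_force: 0.0
```

Call:
servo_tool(
  steps=[
    [[0,0,0,0,-0.003,0,0.74],[0,0,0,0,0,0,0.74],[0,0,0,0,0,0,0.74]],
  ],
)

```text
time_s: 11.15
ee_pos: [493.3, -69.8, 100.5]
ee_rot: [3.137, -0.0, 1.641]
ft_force: [13.6, -1.2, -7.2]
finger_gap: 22.3
grip_force: 6.8
```

```bash
python3 - <<'E'
from h import *
g=grab_frame("scene")
a=g["color"][220:350,240:400,::-1]; cv2.imwrite("pics/k3.png",cv2.resize(a,None,fx=4,fy=4,interpolation=2))
E
```

```text
(no output)
```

View pics/k3.png

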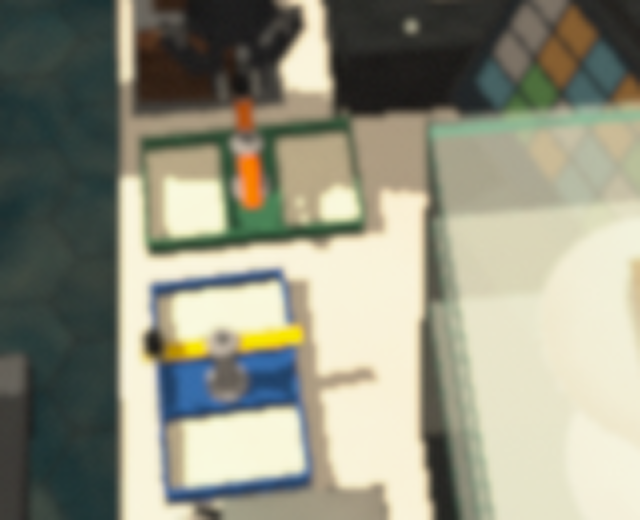

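Call:
servo_tool(
  steps=[
    [[0,0,0,0,0.004,0,0.5],[0,0,0,0,0,0,0.4],[0,0,0,0,0,-0.03,0.3],[0,0,0,0,0,-0.04,0],[0,0,0,0,0,-0.04,0],[0,0,0,-0.02,0.0,-0.04,0],[0,0,0,-0.04,0.0,-0.02,0],[0,0,0,-0.04,0.0,0,0],[0,0,0,-0.04,0.0,0,0],[0,0,0,-0.04,0.0,0,0],[0,0,0,-0.02,0.0,0,0],[0,0,0,0,0.0,0,0]],
  ],
)

```text
time_s: 12.2
ee_pos: [508.0, -269.7, 265.2]
ee_rot: [-3.139, 0.001, 1.636]
ft_force: [-0.4, -0.2, -0.5]
finger_gap: 85.4
grip_force: 0.0
```

```bash
cat >> h.py <<'E'
def brown(f):
    h=cv2.cvtColor(f["color"],cv2.COLOR_RGB2HSV).astype(int)
    m=((h[...,0]<16)|(h[...,0]>172))&(h[...,1]>90)&(h[...,2]<140)
    return m
def cakes(guess,cams=("top","scene")):
    """guess list of (x,y,yaw,z0,w): per-camera fits to colour mask near guess; long axis=x of box"""
    F={n:grab_frame(n) for n in cams}; 
    for n in cams: cv2.imwrite(f"pics/last_{n}.png",F[n]["color"][...,::-1])
    for x,y,yaw,z0,w in guess:
        r=[]
        for n in cams:
            m=brown(F[n]); nb=sil((x,y,yaw),(150,100,70),z0,F[n])[S//2::S,S//2::S]
            k,lab,st,_=cv2.connectedComponentsWithStats((m&nb).astype(np.uint8))
            if k<2: r.append((n,None)); continue
            m=lab==1+np.argmax(st[1:,4])
            p,e=fit(np.array([x,y,yaw]),(100,w,59),z0,[(F[n],m)]); r.append((n,np.round(p,2).tolist(),round(e,2),int(m.sum())))
        print(r)
    return F
E
python3 - <<'E'
from h import *
F=cakes([(443,14,-.05,3,56),(460,128,.0,3,56),(450,246,.14,3,56),(450,352,-.2,3,56)])
m=np.vstack([brown(F[n])[130:330,150:450] for n in F]).astype(np.uint8)*255
c=np.vstack([F[n]["color"][130:330,150:450,::-1] for n in F])
cv2.imwrite("pics/m.png",cv2.resize(np.hstack([c,cv2.merge([m]*3)]),(800,533)))
print(observe()["ee_pos"])
E
```

```text
[('top', [443.29, 15.42, -0.08], np.float64(0.13), 370), ('scene', [431.08, 23.64, 0.12], np.float64(0.71), 161)]
[('top', [460.26, 127.57, 0.05], np.float64(0.21), 339), ('scene', [455.79, 140.1, 0.06], np.float64(0.9), 51)]
[('top', [449.02, 247.34, 0.24], np.float64(0.17), 372), ('scene', None)]
[('top', [452.22, 352.48, 0.02], np.float64(0.24), 367), ('scene', None)]
[ 508.85069649 -264.92964159  265.73285925]
```

View pics/m.png

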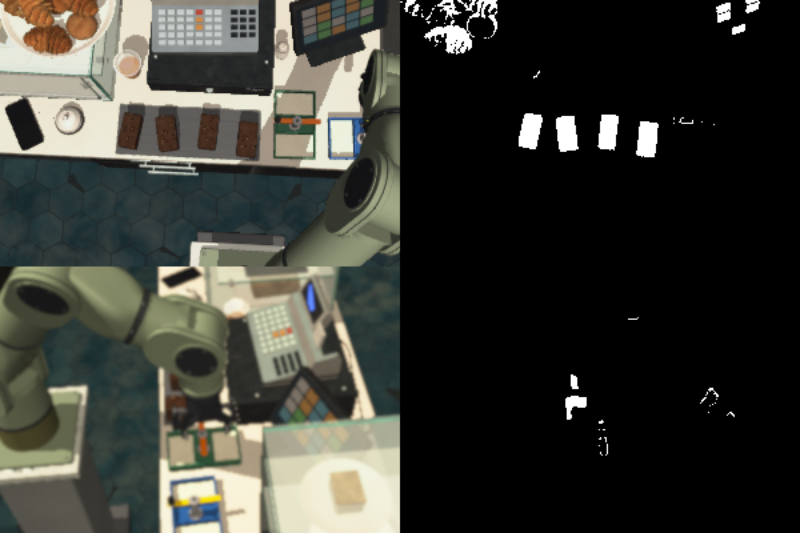

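```bash
cat >> h.py <<'E'
def tops(guess,f=None,zt=62):
    f=f or grab_frame("top"); cv2.imwrite("pics/last_top.png",f["color"][...,::-1])
    m0=brown(f)
    for x,y in guess:
        nb=sil((x,y,0),(170,105,1),zt,f)[S//2::S,S//2::S]
        k,lab,st,_=cv2.connectedComponentsWithStats((m0&nb).astype(np.uint8))
        if k<2: print("none"); continue
        m=lab==1+np.argmax(st[1:,4]); r=[]
        v,u=np.nonzero(m); P=np.array([ray((a,b),zt,f) for a,b in zip(u,v)],np.float32)
        c=P.mean(0); w,V=np.linalg.eigh(np.cov(P.T)); d=V[:,1]*np.sign(V[0,1])
        print("mean",c.round(1),"yaw",round(float(np.arctan2(d[1],d[0])),3),"len,wid",np.sqrt(12*w[::-1]).round(1),end=" ")
        for yaw0 in(0,.15,-.15):
            r.append(fit(np.array([x,y,yaw0]),(100,56,1),zt-1,[(f,m)]))
        p,e=min(r,key=lambda t:t[1]); print("fit",p.round(2),round(e,3),int(m.sum()))
    return f
E
python3 - <<'E'
from h import *
tops([(443,15),(460,128),(450,246),(450,352)])
E
```

```text
mean [439.6  15.6] yaw -0.067 len,wid [99.8 53.3] fit [ 4.4005e+02  1.5480e+01 -6.0000e-02] 0.079 372
mean [455.7 127.5] yaw -0.069 len,wid [99.4 49.3] fit [ 4.5578e+02  1.2746e+02 -1.0000e-02] 0.147 339
mean [444.4 244.8] yaw 0.197 len,wid [99.5 54. ] fit [4.4473e+02 2.4491e+02 1.9000e-01] 0.072 374
mean [446.8 349. ] yaw -0.116 len,wid [97.4 53.7] fit [ 4.4725e+02  3.4911e+02 -1.5000e-01] 0.087 364
```

Call:
servo_tool(
  steps=[
    [[0,0,6.97,0,0,0,0],[0,0,6.97,0,0,0,0],[0,0,6.97,0,0,0,0],[0,0,6.97,0,0,0,0],[0,0,6.97,0,0,0,0],[0,0,6.97,0,0,0,0],[0,0,6.97,0,0,0,0],[0,0,6.97,0,0,0,0],[0,0,6.97,0,0,0,0],[0,0,6.97,0,0,0,0],[0,0,6.97,0,0,0,0],[0,0,6.97,0,0,0,0],[0,0,6.97,0,0,0,0],[0,0,6.97,0,0,0,0],[0,0,0,0,0,0,0],[0,0,0,0,0,0,0]],
  ],
)

```text
time_s: 13.68
ee_pos: [509.6, -263.7, 266.3]
ee_rot: [-3.141, 0.0, -0.056]
ft_force: [0.2, -0.1, -0.1]
finger_gap: 85.5
grip_force: 0.0
```

Call:
servo_tool(
  steps=[
    [[0,0,0,-0.005,-0.017,0,0],[0,0,0,-0.011,-0.034,0,0],[0,0,0,-0.011,-0.034,0,0],[0,0,0,-0.011,-0.034,0,0],[0,0,0,-0.011,-0.034,0,0],[0,0,0,-0.011,-0.034,0,0],[0,0,0,-0.011,-0.034,0.01,0],[0,0,0,-0.011,-0.034,0.02,0],[0,0,0,-0.006,-0.017,0.03,0],[0,0,0,0,0,0.03,0],[0,0,0,0,0,0.03,0],[0,0,0,0,0,0.02,0],[0,0,0,0,0,0,0],[0,0,0,0,0,0,0]],
  ],
)

```text
time_s: 14.85
ee_pos: [437.8, 12.3, 126.3]
ee_rot: [-3.141, 0.002, -0.058]
ft_force: [0.3, -0.2, -0.2]
finger_gap: 85.2
grip_force: 0.0
```

Call:
servo_tool(
  steps=[
    [[0,0,0.6,0.002,-0.002,0.02,0],[0,0,0,0,0,0.02,0],[0,0,0,0,0,0.02,0],[0,0,0,0,0,0.018,0],[0,0,0,0,0,0,0],[0,0,0,0,0,0,0.3],[0,0,0,0,0,0,0.7],[0,0,0,0,0,0,1],[0,0,0,0,0,0,1],[0,0,0,0,0,0,1],[0,0,0,0,0,0,1],[0,0,0,0,0,0,1],[0,0,0,0,0,0,1]],
  ],
)

```text
time_s: 15.93
ee_pos: [440.9, 14.0, 50.0]
ee_rot: [-3.141, -0.002, -0.071]
ft_force: [-1.2, 0.4, 17.2]
finger_gap: 56.7
grip_force: 60.8
```

Call:
servo_tool(
  steps=[
    [[0,0,0,0,0,-0.01,1],[0,0,0,0,0,-0.02,1],[0,0,0,0,0,-0.03,1],[0,0,-1.9,0,0,-0.03,1],[0,0,-2,0,0,-0.025,1],[0,0,-3,0,0,-0.01,1],[0,0,0,0,0.01,0,1],[0,0,0,0.001,0.02,0,1],[0,0,0,0.001,0.03,0,1],[0,0,0,0.001,0.03,0,1],[0,0,0,0.001,0.03,0,1],[0,0,0,0.001,0.03,0,1],[0,0,0,0.001,0.03,0,1],[0,0,0,0.001,0.03,0,1],[0,0,0,0.001,0.03,0,1],[0,0,0,0.001,0.03,0,1],[0,0,0,0,0.02,0,1],[0,0,0,0,0.01,0,1],[0,0,0,0,0,0,1],[0,0,0,0,0,0,1]],
  ],
)

```text
time_s: 17.6
ee_pos: [463.5, -284.9, 173.1]
ee_rot: [-3.141, 0.0, 0.048]
ft_force: [0.6, 0.7, -1.8]
finger_gap: 56.1
grip_force: 66.9
```

Call:
servo_tool(
  steps=[
    [[0,0,0,0.001,0.012,0,1],[0,0,0,0,0.025,0,1],[0,0,0,0,0.03,0,1],[0,0,0,0,0.025,0,1],[0,0,0,0,0.01,0,1],[0,0,0,0,0,0,1],[0,0,0,0,0,0,1]],
  ],
)

```text
time_s: 18.18
ee_pos: [470.2, -385.7, 173.0]
ee_rot: [-3.14, 0.0, 0.05]
ft_force: [0.6, 0.8, -2.8]
finger_gap: 55.8
grip_force: 66.9
```

```bash
python3 - <<'E'
from h import *
print(observe()["ee_pos"],observe()["finger_gap"])
F=[grab_frame("scene"),grab_frame("top")]
a=F[0]["color"][220:370,220:420,::-1];b=F[1]["color"][180:280,300:500,::-1]
cv2.imwrite("pics/p1.png",cv2.resize(np.vstack([a,b]),None,fx=2.4,fy=2.4,interpolation=2))
E
```

```text
[ 470.1523447  -385.73897107  172.99307931] 55.82841224701434
```

View pics/p1.png

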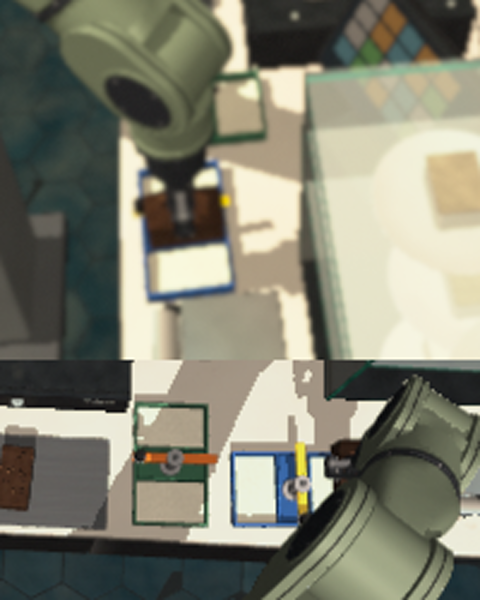

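Call:
servo_tool(
  steps=[
    [[0,0,0,0,0.0014,0.02,1],[0,0,0,0,0,0.03,1],[0,0,0,0,0,0.03,1],[0,0,0,0,0,0.015,1],[0,0,0,0,0,0.01,1],[0,0,0,0,0,0.008,1],[0,0,0,0,0,0.006,1],[0,0,0,0,0,0,1],[0,0,0,0,0,0,1]],
  ],
)

```text
time_s: 19.03
ee_pos: [470.2, -388.5, 54.8]
ee_rot: [3.141, -0.001, 0.049]
ft_force: [0.8, 0.6, -3.0]
finger_gap: 56.1
grip_force: 66.7
```

Call:
servo_tool(
  steps=[
    [[0,0,0,0,0,0.003,1],[0,0,0,0,0,0.002,1],[0,0,0,0,0,0,1],[0,0,0,0,0,0,1]],
  ],
)

```text
time_s: 19.37
ee_pos: [470.3, -388.8, 51.1]
ee_rot: [3.141, -0.001, 0.049]
ft_force: [-6.4, 5.1, 25.9]
finger_gap: 56.1
grip_force: 70.3
```

Call:
servo_tool(
  steps=[
    [[0,0,0,0,0,0,0.3],[0,0,0,0,0,0,0.2],[0,0,0,0,0,0,0.2],[0,0,0,0,0,0,0.2],[0,0,0,0,0,-0.01,0.2],[0,0,0,0,0,-0.02,0.2],[0,0,0,0,0,-0.03,0.2],[0,0,0,0,0,-0.04,0.2],[0,0,0,0,0,-0.04,0],[0,0,0,0,0,-0.02,0],[0,0,0,0,0,0,0]],
  ],
)

```text
time_s: 20.28
ee_pos: [471.1, -389.4, 214.6]
ee_rot: [3.137, -0.005, 0.049]
ft_force: [0.2, -0.4, 0.2]
finger_gap: 85.4
grip_force: 0.0
```

```bash
python3 - <<'E'
from h import *
o=observe();print(o["ee_pos"],o["ee_rot"])
f=tops([(456,127),(445,245),(447,348)])
g=grab_frame("scene")
a=g["color"][220:370,220:420,::-1];b=f["color"][180:280,300:500,::-1]
cv2.imwrite("pics/p2.png",cv2.resize(np.vstack([a,b]),None,fx=2.4,fy=2.4,interpolation=2))
E
```

```text
[ 471.07566433 -389.40649376  214.6449489 ] [ 3.13710449 -0.00541875  0.04868371]
mean [421.3 146.2] yaw -0.077 len,wid [97.9 49.8] fit [ 4.2156e+02  1.4563e+02 -6.0000e-02] 0.151 341
mean [444.6 245. ] yaw 0.195 len,wid [99.7 53.8] fit [4.4508e+02 2.4517e+02 1.8000e-01] 0.074 374
mean [447. 349.] yaw -0.124 len,wid [97.5 53.9] fit [ 4.4748e+02  3.4928e+02 -1.3000e-01] 0.084 366
```

View pics/p2.png

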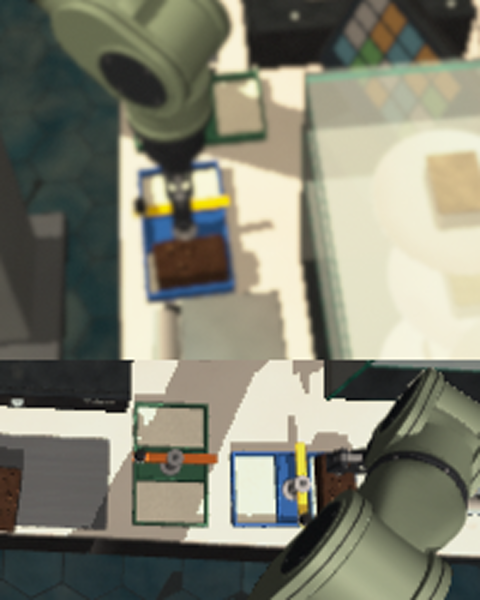

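Call:
servo_tool(
  steps=[
    [[0,0,6.8,0,0,0,0.12],[0,0,0,-0.003,-0.02,0,0.12],[0,0,0,-0.006,-0.038,0,0.12],[0,0,0,-0.006,-0.038,0,0.12],[0,0,0,-0.006,-0.038,0,0.12],[0,0,0,-0.006,-0.038,0,0.12],[0,0,0,-0.006,-0.038,0,0.12],[0,0,0,-0.006,-0.038,0,0.12],[0,0,0,-0.006,-0.038,0,0.12],[0,0,0,-0.006,-0.038,0,0.12],[0,0,0,-0.006,-0.038,0,0.12],[0,0,0,-0.006,-0.038,0,0.12],[0,0,0,-0.006,-0.038,0,0.12],[0,0,0,-0.006,-0.038,0,0.12],[0,0,0,-0.006,-0.038,0.02,0.12],[0,0,0,-0.003,-0.02,0.02,0.12],[0,0,0,0,0,0.03,0.12],[0,0,0,0,0,0.02,0.12],[0,0,0,0,0,0,0.12],[0,0,0,0,0,0,0.12]],
  ],
)

```text
time_s: 22.05
ee_pos: [423.0, 148.2, 119.6]
ee_rot: [3.14, 0.002, -0.07]
ft_force: [-0.5, 0.1, 0.3]
finger_gap: 75.2
grip_force: 0.0
```

Call:
servo_tool(
  steps=[
    [[0,0,0,-0.001,0.004,0.01,0.12],[0,0,0,0,0,0.02,0.12],[0,0,0,0,0,0.025,0.12],[0,0,0,0,0,0.016,0.12],[0,0,0,0,0,0,0.12],[0,0,0,0,0,0,0.4],[0,0,0,0,0,0,0.7],[0,0,0,0,0,0,1],[0,0,0,0,0,0,1],[0,0,0,0,0,0,1],[0,0,0,0,0,0,1],[0,0,0,0,0,0,1]],
  ],
)

```text
time_s: 23.05
ee_pos: [422.8, 144.6, 50.8]
ee_rot: [-3.141, -0.002, -0.07]
ft_force: [-1.1, -1.1, 10.0]
finger_gap: 52.3
grip_force: 62.7
```

Call:
servo_tool(
  steps=[
    [[0,0,0,0,0,-0.01,1],[0,0,0,0,0,-0.02,1],[0,0,0,0,0,-0.03,1],[0,0,-1.9,0,0,-0.03,1],[0,0,-2,0,0,-0.025,1],[0,0,-3,0,0,-0.01,1],[0,0,0,0,0.01,0,1],[0,0,0,0.002,0.02,0,1],[0,0,0,0.002,0.03,0,1],[0,0,0,0.002,0.03,0,1],[0,0,0,0.002,0.03,0,1],[0,0,0,0.002,0.03,0,1],[0,0,0,0.002,0.03,0,1],[0,0,0,0.002,0.03,0,1],[0,0,0,0.002,0.03,0,1],[0,0,0,0.002,0.03,0,1],[0,0,0,0.002,0.03,0,1],[0,0,0,0.001,0.02,0,1],[0,0,0,0,0.01,0,1],[0,0,0,0,0,0,1]],
  ],
)

```text
time_s: 24.72
ee_pos: [459.0, -186.2, 174.0]
ee_rot: [3.141, 0.0, 0.046]
ft_force: [-0.7, -0.2, -2.1]
finger_gap: 52.2
grip_force: 64.0
```

Call:
servo_tool(
  steps=[
    [[0,0,0,0,0.01,0,1],[0,0,0,0,0.02,0,1],[0,0,0,0,0.025,0,1],[0,0,0,0,0.015,0,1],[0,0,0,0,0.008,0,1],[0,0,0,0,0,0,1],[0,0,0,0,0,0,1]],
  ],
)

```text
time_s: 25.3
ee_pos: [463.9, -260.7, 173.9]
ee_rot: [-3.141, 0.0, 0.051]
ft_force: [0.1, 0.7, -1.7]
finger_gap: 51.8
grip_force: 64.0
```

```bash
python3 - <<'E'
from h import *
F=[grab_frame("scene"),grab_frame("top")]
a=F[0]["color"][220:370,220:420,::-1];b=F[1]["color"][180:280,300:500,::-1]
cv2.imwrite("pics/p3.png",cv2.resize(np.vstack([a,b]),None,fx=2.4,fy=2.4,interpolation=2))
E
```

```text
(no output)
```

View pics/p3.png

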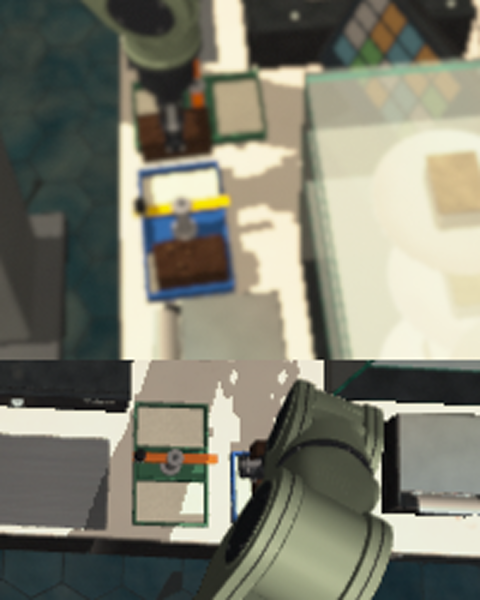

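Call:
servo_tool(
  steps=[
    [[0,0,0,0,0.0018,0.02,1],[0,0,0,0,0,0.03,1],[0,0,0,0,0,0.03,1],[0,0,0,0,0,0.015,1],[0,0,0,0,0,0.01,1],[0,0,0,0,0,0.01,1],[0,0,0,0,0,0.005,1],[0,0,0,0,0,0.002,1],[0,0,0,0,0,0,1],[0,0,0,0,0,0,1]],
  ],
)

```text
time_s: 26.23
ee_pos: [464.3, -263.7, 52.6]
ee_rot: [3.141, -0.001, 0.051]
ft_force: [-0.1, 0.9, -1.5]
finger_gap: 52.1
grip_force: 64.1
```

Last 2 mm, release, rise.

Call:
servo_tool(
  steps=[
    [[0,0,0,0,0,0.002,1],[0,0,0,0,0,0,1],[0,0,0,0,0,0,0.4],[0,0,0,0,0,0,0.22],[0,0,0,0,0,0,0.22],[0,0,0,0,0,0,0.22],[0,0,0,0,0,-0.01,0.22],[0,0,0,0,0,-0.02,0.22],[0,0,0,0,0,-0.03,0.22],[0,0,0,0,0,-0.04,0.22],[0,0,0,0,0,-0.04,0.1],[0,0,0,0,0,-0.02,0],[0,0,0,0,0,0,0]],
  ],
)

```text
time_s: 27.32
ee_pos: [465.1, -264.2, 214.9]
ee_rot: [3.138, -0.006, 0.05]
ft_force: [0.4, -0.4, 0.1]
finger_gap: 85.2
grip_force: 0.0
```

```bash
python3 - <<'E'
from h import *
o=observe();print(o["ee_pos"],o["ee_rot"])
f=tops([(445,245),(447,348)])
g=grab_frame("scene")
a=g["color"][220:370,220:420,::-1];b=f["color"][180:280,300:500,::-1]
cv2.imwrite("pics/p4.png",cv2.resize(np.vstack([a,b]),None,fx=2.4,fy=2.4,interpolation=2))
E
```

```text
[ 465.06834595 -264.21409093  214.93510196] [ 3.13832192 -0.00573791  0.05035097]
mean [444.6 245. ] yaw 0.195 len,wid [99.7 53.8] fit [4.4508e+02 2.4517e+02 1.8000e-01] 0.074 374
mean [446.5 349.1] yaw -0.124 len,wid [97.8 53.8] fit [ 4.4668e+02  3.4932e+02 -1.3000e-01] 0.084 366
```

View pics/p4.png

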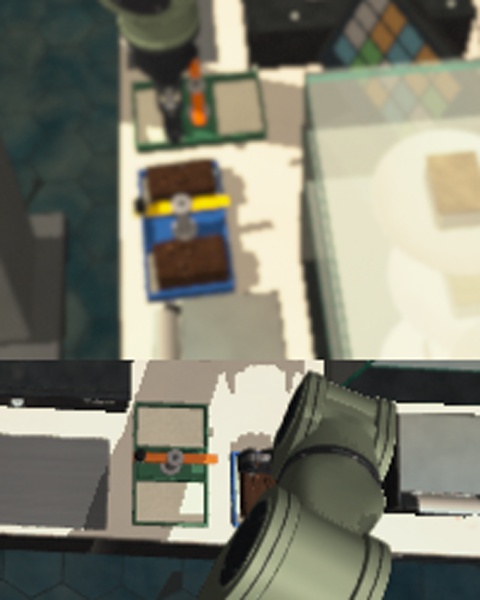

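Call:
servo_tool(
  steps=[
    [[0,0,-4,0,0,0,0],[0,0,-4,0,0,0,0],[0,0,0,0.002,-0.014,0,0],[0,0,0,0.0055,-0.0365,0,0],[0,0,0,0.0055,-0.0365,0,0],[0,0,0,0.0055,-0.0365,0,0],[0,0,0,0.0055,-0.0365,0,0],[0,0,0,0.0055,-0.0365,0,0],[0,0,0,0.0055,-0.0365,0,0],[0,0,0,0.0055,-0.0365,0,0],[0,0,0,0.0055,-0.0365,0,0],[0,0,0,0.0055,-0.0365,0,0],[0,0,0,0.0055,-0.0365,0,0],[0,0,0,0.0055,-0.0365,0,0],[0,0,0,0.0055,-0.0365,0,0],[0,0,0,0.0055,-0.0365,0.02,0],[0,0,0,0.0025,-0.014,0.03,0],[0,0,0,0,0,0.04,0],[0,0,0,0,0,0,0],[0,0,0,0,0,0,0]],
  ],
)

```text
time_s: 29.08
ee_pos: [442.7, 243.1, 119.3]
ee_rot: [3.14, 0.004, 0.19]
ft_force: [0.1, 0.1, 1.0]
finger_gap: 85.5
grip_force: 0.0
```

Call:
servo_tool(
  steps=[
    [[0,0,0,0.002,0,0.01,0],[0,0,0,0,0,0.02,0],[0,0,0,0,0,0.025,0],[0,0,0,0,0,0.015,0],[0,0,0,0,0,0,0],[0,0,0,0,0,0,0.4],[0,0,0,0,0,0,0.7],[0,0,0,0,0,0,1],[0,0,0,0,0,0,1],[0,0,0,0,0,0,1],[0,0,0,0,0,0,1],[0,0,0,0,0,0,1]],
  ],
)

```text
time_s: 30.08
ee_pos: [446.4, 244.5, 52.1]
ee_rot: [-3.141, -0.003, 0.19]
ft_force: [-1.4, -1.1, 16.1]
finger_gap: 56.0
grip_force: 61.7
```

Call:
servo_tool(
  steps=[
    [[0,0,0,0,0,-0.01,1],[0,0,0,0,0,-0.02,1],[0,0,-4,0,0,-0.03,1],[0,0,-6.5,0,0,-0.03,1],[0,0,-6.5,0,0,-0.025,1],[0,0,-6.5,0,0,-0.01,1],[0,0,-6.5,0,0,0,1],[0,0,-6.5,0,0,0,1],[0,0,-6.5,0,0,0,1],[0,0,-6.5,0,0,0,1],[0,0,-6.5,0,0,0,1],[0,0,-6.5,0,0,0,1],[0,0,-6.5,0,0,0,1],[0,0,-6.5,0,0,0,1],[0,0,-6.5,0,0,0,1],[0,0,-4.5,0,0,0,1],[0,0,0,0,0,0,1],[0,0,0,0,0,0,1]],
  ],
)

```text
time_s: 31.58
ee_pos: [445.8, 244.0, 176.1]
ee_rot: [3.141, 0.0, 1.697]
ft_force: [-0.7, -0.4, -2.6]
finger_gap: 56.1
grip_force: 66.4
```

Call:
servo_tool(
  steps=[
    [[0,0,0,-0.015,0,0,1],[0,0,0,-0.03,0.005,0,1],[0,0,0,-0.03,0.009,0,1],[0,0,0,-0.03,0.009,0,1],[0,0,0,-0.03,0.009,0,1],[0,0,0,-0.03,0.009,0,1],[0,0,0,-0.03,0.009,0,1],[0,0,0,-0.03,0.009,0,1],[0,0,0,-0.03,0.009,0,1],[0,0,0,-0.03,0.009,0,1],[0,0,0,-0.03,0.009,0,1],[0,0,0,-0.03,0.009,0,1],[0,0,0,-0.015,0.009,0,1],[0,0,0,0,0,0,1],[0,0,0,0,0,0,1]],
  ],
)

```text
time_s: 32.83
ee_pos: [595.0, -99.8, 175.3]
ee_rot: [-3.141, 0.0, 1.696]
ft_force: [-0.6, 0.7, -3.4]
finger_gap: 55.9
grip_force: 66.3
```

Call:
servo_tool(
  steps=[
    [[0,0,3.2,0,0,0,1],[0,0,3.1,0,0,0,1],[0,0,0,-0.01,-0.012,0,1],[0,0,0,-0.01,-0.016,0,1],[0,0,0,-0.004,-0.008,0,1],[0,0,0,0,0,0,1],[0,0,0,0,0,0,1]],
  ],
)

```text
time_s: 33.42
ee_pos: [559.6, -123.2, 175.7]
ee_rot: [3.141, 0.0, 1.589]
ft_force: [0.2, 0.5, -1.6]
finger_gap: 56.0
grip_force: 66.4
```

```bash
python3 - <<'E'
from h import *
print(observe()["ee_pos"],observe()["ee_rot"])
F=[grab_frame("scene"),grab_frame("top")]
a=F[0]["color"][200:350,220:420,::-1];b=F[1]["color"][180:280,300:500,::-1]
cv2.imwrite("pics/p5.png",cv2.resize(np.vstack([a,b]),None,fx=2.4,fy=2.4,interpolation=2))
E
```

```text
[ 559.59950289 -123.22847387  175.74269889] [3.14109744e+00 9.03691830e-06 1.58948130e+00]
```

View pics/p5.png

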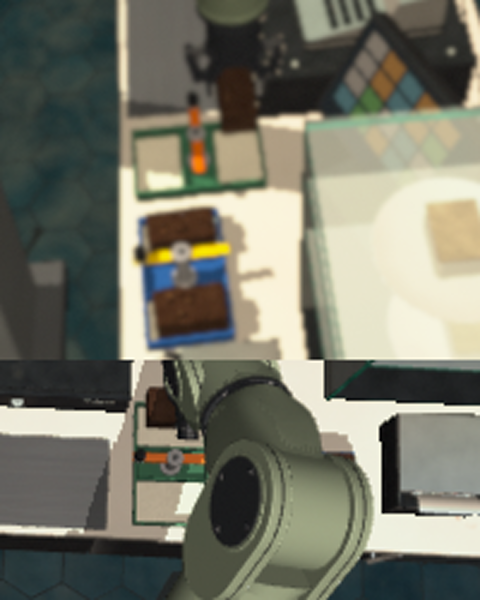

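Call:
servo_tool(
  steps=[
    [[0,0,0,0.001,0,0.02,1],[0,0,0,0,0,0.03,1],[0,0,0,0,0,0.03,1],[0,0,0,0,0,0.015,1],[0,0,0,0,0,0.01,1],[0,0,0,0,0,0.01,1],[0,0,0,0,0,0.005,1],[0,0,0,0,0,0.001,1],[0,0,0,0,0,0,1],[0,0,0,0,0,0,1]],
  ],
)

```text
time_s: 34.35
ee_pos: [559.9, -123.0, 54.9]
ee_rot: [3.141, 0.0, 1.59]
ft_force: [1.0, -1.6, -2.6]
finger_gap: 56.0
grip_force: 66.2
```

Call:
servo_tool(
  steps=[
    [[0,0,0,0,0,0.002,1],[0,0,0,0,0,0,1],[0,0,0,0,0,0,1]],
  ],
)

```text
time_s: 34.6
ee_pos: [560.0, -123.1, 53.2]
ee_rot: [3.14, 0.0, 1.59]
ft_force: [-1.8, -0.0, 11.2]
finger_gap: 55.8
grip_force: 68.1
```

Call:
servo_tool(
  steps=[
    [[0,0,0,0,0,0,0.4],[0,0,0,0,0,0,0.22],[0,0,0,0,0,0,0.22],[0,0,0,0,0,0,0.22],[0,0,0,0,0,-0.01,0.22],[0,0,0,0,0,-0.02,0.22],[0,0,0,0,0,-0.03,0.22],[0,0,0,0,0,-0.04,0.22],[0,0,0,0,0,-0.04,0.1],[0,0,0,0,0,-0.02,0],[0,0,0,0,0,0,0]],
  ],
)

```text
time_s: 35.52
ee_pos: [560.7, -122.9, 217.3]
ee_rot: [3.135, 0.001, 1.59]
ft_force: [0.5, -1.0, 0.2]
finger_gap: 85.5
grip_force: 0.0
```

```bash
python3 - <<'E'
from h import *
o=observe();print(o["ee_pos"],o["ee_rot"])
f=tops([(447,348)])
E
```

```text
[ 560.74565397 -122.89397251  217.25650553] [3.13531467e+00 8.04007898e-04 1.58970277e+00]
mean [447.1 349.1] yaw -0.129 len,wid [97.4 53.7] fit [ 4.4743e+02  3.4926e+02 -1.3000e-01] 0.086 365
```

Call:
servo_tool(
  steps=[
    [[0,0,-6.8,0,0,0,0],[0,0,-6.8,0,0,0,0],[0,0,-6.8,0,0,0,0],[0,0,-6.8,0,0,0,0],[0,0,-6.8,0,0,0,0],[0,0,-6.8,0,0,0,0],[0,0,-6.8,0,0,0,0],[0,0,-6.8,0,0,0,0],[0,0,-6.8,0,0,0,0],[0,0,-6.8,0,0,0,0],[0,0,-6.8,0,0,0,0],[0,0,-6.8,0,0,0,0],[0,0,0,0,0,0,0],[0,0,0,0,0,0,0]],
  ],
)

```text
time_s: 36.73
ee_pos: [559.2, -123.0, 211.6]
ee_rot: [3.141, -0.001, 3.011]
ft_force: [-0.8, -0.2, 0.3]
finger_gap: 85.3
grip_force: 0.0
```

Call:
servo_tool(
  steps=[
    [[0,0,0,0.008,0.015,0,0],[0,0,0,0.0133,0.035,0,0],[0,0,0,0.0133,0.035,0,0],[0,0,0,0.0133,0.035,0,0],[0,0,0,0.0133,0.035,0,0],[0,0,0,0.0133,0.035,0,0],[0,0,0,0.0133,0.035,0,0],[0,0,0,0.0133,0.035,0,0],[0,0,0,0.0133,0.035,0,0],[0,0,0,0.0133,0.035,0,0],[0,0,0,0.0133,0.035,0,0],[0,0,0,0.0133,0.035,0,0],[0,0,0,0.0133,0.035,0.02,0],[0,0,0,0.005,0.015,0.03,0],[0,0,0,0,0,0.04,0],[0,0,0,0,0,0,0],[0,0,0,0,0,0,0]],
  ],
)

```text
time_s: 38.15
ee_pos: [445.2, 344.1, 122.3]
ee_rot: [-3.14, -0.002, 3.012]
ft_force: [0.1, 0.2, 0.8]
finger_gap: 85.2
grip_force: 0.0
```

Call:
servo_tool(
  steps=[
    [[0,0,0,-0.0015,0.0037,0.01,0],[0,0,0,0,0,0.02,0],[0,0,0,0,0,0.025,0],[0,0,0,0,0,0.017,0],[0,0,0,0,0,0,0],[0,0,0,0,0,0,0.4],[0,0,0,0,0,0,0.7],[0,0,0,0,0,0,1],[0,0,0,0,0,0,1],[0,0,0,0,0,0,1],[0,0,0,0,0,0,1],[0,0,0,0,0,0,1]],
  ],
)

```text
time_s: 39.15
ee_pos: [448.4, 348.9, 52.7]
ee_rot: [3.139, 0.002, 3.013]
ft_force: [-1.0, -1.6, 16.0]
finger_gap: 52.1
grip_force: 61.9
```

Call:
servo_tool(
  steps=[
    [[0,0,0,0,0,-0.01,1],[0,0,0,0,0,-0.02,1],[0,0,3,0,0,-0.02,1],[0,0,6.5,0,0,-0.01,1],[0,0,6.5,0,0,0,1],[0,0,6.5,0,0,0,1],[0,0,6.5,0,0,0,1],[0,0,6.5,0,0,0,1],[0,0,6.5,0,0,0,1],[0,0,6.5,0,0,0,1],[0,0,6.5,0,0,0,1],[0,0,6.5,0,0,0,1],[0,0,6.5,0,0,0,1],[0,0,6.5,0,0,0,1],[0,0,6.5,0,0,0,1],[0,0,6.5,0,0,0,1],[0,0,0.8,0,0,0,1],[0,0,0,0,0,0,1]],
  ],
)

```text
time_s: 40.65
ee_pos: [447.6, 348.4, 111.5]
ee_rot: [3.141, -0.001, 1.475]
ft_force: [0.2, 0.6, -2.2]
finger_gap: 51.8
grip_force: 64.9
```

Call:
servo_tool(
  steps=[
    [[0,0,0,-0.015,-0.0015,0,1],[0,0,0,-0.03,-0.0015,0,1],[0,0,0,-0.03,-0.0015,0,1],[0,0,0,-0.03,-0.0015,0,1],[0,0,0,-0.03,-0.0015,0,1],[0,0,0,-0.03,-0.0015,0,1],[0,0,0,-0.03,-0.0015,0,1],[0,0,0,-0.03,-0.0015,0,1],[0,0,0,-0.03,-0.0015,0,1],[0,0,0,-0.03,-0.0015,0,1],[0,0,0,-0.03,-0.0015,0,1],[0,0,0,-0.03,-0.0015,0,1],[0,0,0,-0.03,-0.0015,0,1],[0,0,0,-0.015,0,0,1],[0,0,0,0,0,0,1],[0,0,0,0,0,0,1]],
  ],
)

```text
time_s: 41.98
ee_pos: [390.4, -38.4, 110.8]
ee_rot: [3.141, -0.001, 1.475]
ft_force: [0.3, 0.4, -1.2]
finger_gap: 52.4
grip_force: 64.9
```

Call:
servo_tool(
  steps=[
    [[0,0,-3.2,0,0,0,1],[0,0,-3.2,0,0,0,1],[0,0,0,-0.012,0.01,0,1],[0,0,0,-0.025,0.012,0,1],[0,0,0,-0.025,0.012,0,1],[0,0,0,-0.018,0.0066,0,1],[0,0,0,-0.009,0.003,0,1],[0,0,0,0,0,0,1],[0,0,0,0,0,0,1]],
  ],
)

```text
time_s: 42.73
ee_pos: [435.2, -125.6, 110.6]
ee_rot: [3.141, -0.001, 1.587]
ft_force: [0.7, 0.5, -2.0]
finger_gap: 51.9
grip_force: 64.9
```

```bash
python3 - <<'E'
from h import *
print(observe()["ee_pos"],observe()["ee_rot"])
F=[grab_frame("scene"),grab_frame("top")]
a=F[0]["color"][200:350,220:420,::-1];b=F[1]["color"][180:280,300:500,::-1]
cv2.imwrite("pics/p6.png",cv2.resize(np.vstack([a,b]),None,fx=2.4,fy=2.4,interpolation=2))
E
```

```text
[ 435.2275584  -125.56499543  110.62222453] [ 3.14106890e+00 -8.48335539e-04  1.58668054e+00]
```

View pics/p6.png

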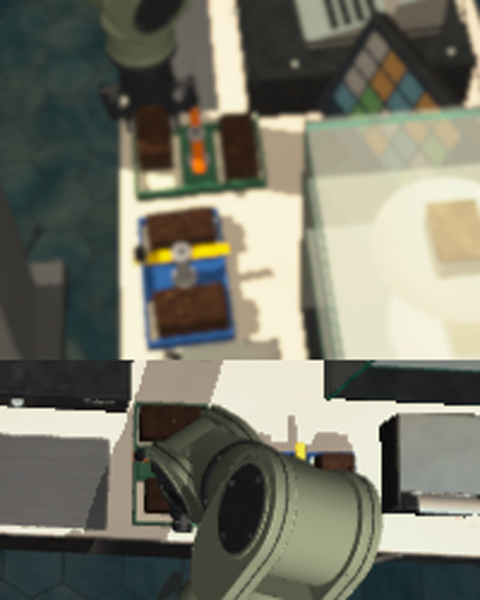

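Call:
servo_tool(
  steps=[
    [[0,0,0,0,0,0.01,1],[0,0,0,0,0,0.015,1],[0,0,0,0,0,0.015,1],[0,0,0,0,0,0.01,1],[0,0,0,0,0,0.005,1],[0,0,0,0,0,0.002,1],[0,0,0,0,0,0,1],[0,0,0,0,0,0,1]],
  ],
)

```text
time_s: 43.5
ee_pos: [435.2, -125.8, 54.0]
ee_rot: [3.141, -0.0, 1.586]
ft_force: [0.3, 0.6, -2.1]
finger_gap: 52.2
grip_force: 64.9
```

Call:
servo_tool(
  steps=[
    [[0,0,0,0,0,0.0015,1],[0,0,0,0,0,0,1],[0,0,0,0,0,0,0.4],[0,0,0,0,0,0,0.25],[0,0,0,0,0,0,0.25],[0,0,0,0,0,0,0.25],[0,0,0,0,0,-0.01,0.25],[0,0,0,0,0,-0.02,0.25],[0,0,0,0,0,-0.04,0.25],[0,0,0,0,0,-0.04,0.25],[0,0,0,0,0,-0.03,0.3],[0,0,0,0,0,0,0.4],[0,0,0,0.02,0.022,0,0.4],[0,0,0,0.02,0.022,0,0.4],[0,0,0,0.016,0.018,0,0.4],[0,0,0,0,0,0,0.4],[0,0,0,0,0,0,0.4]],
  ],
)

```text
time_s: 44.92
ee_pos: [496.4, -68.7, 191.8]
ee_rot: [-3.141, -0.0, 1.586]
ft_force: [-0.6, 0.6, 0.4]
finger_gap: 51.4
grip_force: 0.0
```

Call:
servo_tool(
  steps=[
    [[0,0,0,0,0,0.02,0.4],[0,0,0,0,0,0.03,0.4],[0,0,0,0,0,0.025,0.4],[0,0,0,0,0,0.0155,0.4],[0,0,0,0,0,0,0.5],[0,0,0,0,0,0,0.65],[0,0,0,0,0,0,0.74],[0,0,0,0,0,0,0.74],[0,0,0,0,0,0,0.74]],
  ],
)

```text
time_s: 45.67
ee_pos: [496.5, -69.9, 102.4]
ee_rot: [3.14, 0.0, 1.584]
ft_force: [0.3, 0.4, -0.4]
finger_gap: 22.1
grip_force: 0.0
```

Call:
servo_tool(
  steps=[
    [[0,0,7,-0.0004,0.0068,0,0.74],[0,0,7,-0.0004,0.0068,0,0.74],[0,0,7,-0.0004,0.0068,0,0.74],[0,0,7,-0.0004,0.0068,0,0.74],[0,0,7,-0.0004,0.0068,0,0.74],[0,0,7,-0.0004,0.0068,0,0.74],[0,0,7,-0.0004,0.0068,0,0.74],[0,0,7,-0.0004,0.0068,0,0.74],[0,0,7,-0.0004,0.0068,0,0.74],[0,0,7,-0.0004,0.0068,0,0.74],[0,0,7,-0.0004,0.0068,0,0.74],[0,0,7,-0.0004,0.0068,0,0.74],[0,0,0,0,0,0,0.74],[0,0,0,0,0,0,0.74]],
  ],
)

```text
time_s: 46.83
ee_pos: [552.6, -118.6, 101.9]
ee_rot: [-3.142, -0.001, 0.122]
ft_force: [0.2, 1.3, 0.5]
finger_gap: 22.0
grip_force: 0.0
```

Call:
servo_tool(
  steps=[
    [[0,0,2,0,0.003,0,0.74],[0,0,2,0,0.003,0,0.74],[0,0,1,0,0.002,0,0.74],[0,0,0,0,0.0,0,0.74],[0,0,0,0,0.0,0,0.74]],
  ],
)

```text
time_s: 47.25
ee_pos: [553.3, -125.8, 101.7]
ee_rot: [-3.14, -0.0, 0.032]
ft_force: [-1.4, 6.5, 3.9]
finger_gap: 22.3
grip_force: 3.4
```

Call:
servo_tool(
  steps=[
    [[0,0,0,0,0.0015,0,0.74],[0,0,0,0,0,0,0.74],[0,0,0,0,-0.004,0,0.6],[0,0,0,0,0,0,0.4],[0,0,0,0,0,0,0.4],[0,0,0,0,0,-0.02,0.4],[0,0,0,0,0,-0.03,0.4],[0,0,0,0,0,-0.03,0.4],[0,0,0,-0.018,0.025,0,0.4],[0,0,0,-0.018,0.025,0,0.4],[0,0,0,-0.018,0.025,0,0.4],[0,0,0,-0.018,0.025,0,0.4],[0,0,0,-0.018,0.025,0,0.4],[0,0,0,-0.018,0.025,0,0.4],[0,0,0,-0.018,0.025,0,0.4],[0,0,0,-0.018,0.025,0,0.4],[0,0,0,0,0,0,0.4],[0,0,0,0,0,0,0.4]],
  ],
)

```text
time_s: 48.75
ee_pos: [414.3, -330.1, 181.5]
ee_rot: [3.141, 0.0, 0.028]
ft_force: [1.0, 1.1, -0.7]
finger_gap: 51.4
grip_force: 0.0
```

Call:
servo_tool(
  steps=[
    [[0,0,-1.3,-0.0034,-0.002,0.01,0.4],[0,0,0,0,0,0.03,0.4],[0,0,0,0,0,0.025,0.4],[0,0,0,0,0,0.0145,0.4],[0,0,0,0,0,0,0.5],[0,0,0,0,0,0,0.65],[0,0,0,0,0,0,0.74],[0,0,0,0,0,0,0.74],[0,0,0,0,0,0,0.74]],
  ],
)

```text
time_s: 49.5
ee_pos: [412.4, -326.9, 102.9]
ee_rot: [3.141, -0.001, 0.054]
ft_force: [-0.5, -0.1, -0.0]
finger_gap: 21.9
grip_force: 0.0
```

Call:
servo_tool(
  steps=[
    [[0,0,7,0.0004,-0.0068,0,0.74],[0,0,7,0.0004,-0.0068,0,0.74],[0,0,7,0.0004,-0.0068,0,0.74],[0,0,7,0.0004,-0.0068,0,0.74],[0,0,7,0.0004,-0.0068,0,0.74],[0,0,7,0.0004,-0.0068,0,0.74],[0,0,7,0.0004,-0.0068,0,0.74],[0,0,7,0.0004,-0.0068,0,0.74],[0,0,7,0.0004,-0.0068,0,0.74],[0,0,7,0.0004,-0.0068,0,0.74],[0,0,7,0.0004,-0.0068,0,0.74],[0,0,7,0.0004,-0.0068,0,0.74],[0,0,0,0,0,0,0.74],[0,0,0,0,0,0,0.74]],
  ],
)

```text
time_s: 50.67
ee_pos: [458.9, -268.2, 102.3]
ee_rot: [-3.141, -0.0, -1.408]
ft_force: [0.2, -0.2, -0.0]
finger_gap: 22.3
grip_force: 0.0
```

Call:
servo_tool(
  steps=[
    [[0,0,2,0,-0.003,0,0.74],[0,0,2,0,-0.003,0,0.74],[0,0,1,0,-0.002,0,0.74],[0,0,0,0,0.0,0,0.74],[0,0,0,0,0.0,0,0.74]],
  ],
)

```text
time_s: 51.08
ee_pos: [465.5, -267.8, 102.1]
ee_rot: [3.14, 0.0, -1.496]
ft_force: [-6.8, -1.1, 3.5]
finger_gap: 22.3
grip_force: 3.0
```

Call:
servo_tool(
  steps=[
    [[0,0,0,0,-0.0015,0,0.74],[0,0,0,0,0,0,0.74],[0,0,0,0,0.004,0,0.6],[0,0,0,0,0,0,0.4],[0,0,0,0,0,0,0.4],[0,0,0,0,0,-0.02,0.4],[0,0,0,0,0,-0.035,0.4],[0,0,0,0,0,-0.04,0.4],[0,0,0,0,0,-0.04,0.4],[0,0,0,-0.03,0,0,0.4],[0,0,0,-0.035,0,0,0.4],[0,0,0,-0.035,0,0,0.4],[0,0,0,-0.035,0,0,0.4],[0,0,0,-0.035,0,0,0.4],[0,0,0,-0.035,0,0,0.4],[0,0,0,-0.035,0,0,0.4],[0,0,0,-0.035,0,0,0.4],[0,0,0,-0.035,0,0,0.4],[0,0,0,-0.035,0,0,0.4],[0,0,0,0,0,0,0.4]],
  ],
)

```text
time_s: 52.75
ee_pos: [439.0, 80.3, 236.5]
ee_rot: [3.14, 0.002, -1.487]
ft_force: [0.6, 0.4, -1.3]
finger_gap: 51.3
grip_force: 0.0
```

```bash
python3 - <<'E'
from h import *
print(observe()["ee_pos"],observe()["ft_force"])
F=[grab_frame("scene"),grab_frame("top")]
a=F[0]["color"][220:350,250:350,::-1];b=F[1]["color"][185:265,345:455,::-1]
a=cv2.resize(a,(400,520),interpolation=2);b=cv2.resize(b,(400,291),interpolation=2)
cv2.imwrite("pics/p7.png",np.hstack([a,np.vstack([b,np.zeros((229,400,3),np.uint8)])]))
E
```

```text
[438.99594628  80.25778929 236.49552297] [ 0.61244262  0.43111234 -1.25385034]
```

View pics/p7.png

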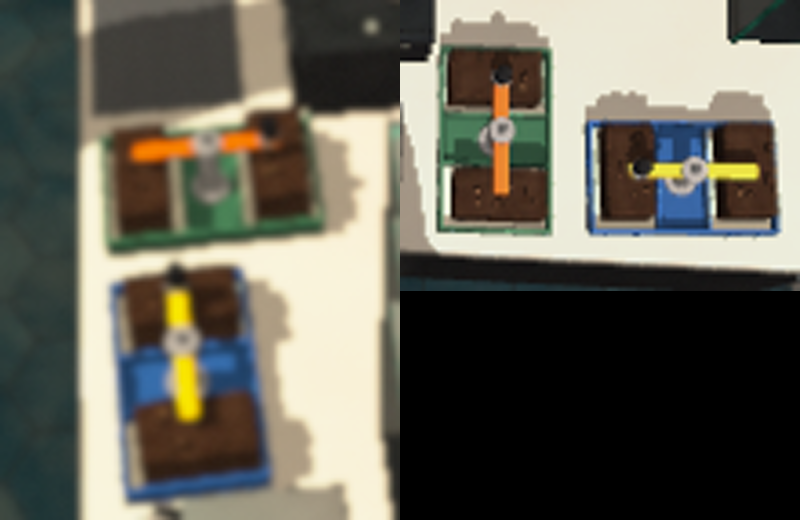

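```bash
python3 - <<'E'
from h import *
F=[grab_frame("top"),grab_frame("scene")]
for nm,p,w in [("a1",(463.7,-263.3,.05),54),("a2",(469.9,-387.1,.05),57),("b1",(559.3,-123.9,1.586),57),("b2",(435.3,-125.7,1.586),54)]:
    for n,f in zip(("top","scene"),F):
        m=brown(f)&sil(p,(125,84,75),4,f)[2::4,2::4]; m=cv2.morphologyEx(m.astype(np.uint8),cv2.MORPH_CLOSE,np.ones((7,7)))>0
        h=(59,4) if n=="scene" else (1,62)
        r=[fit(np.array(p)+[0,0,d],(100,w,h[0]),h[1],[(f,m)]) for d in(0,.08,-.08)]
        q,e=min(r,key=lambda t:t[1]); print(nm,n,(q-p).round(2),round(e,2),"mean0",round(r[0][1],2),int(m.sum()))
E
```

```text
a1 top [-3.45  7.79 -0.03] 0.06 mean0 0.06 370
a1 scene [ 4.42  9.13 -0.03] 0.54 mean0 0.54 309
a2 top [-0.25  9.23 -0.04] 0.07 mean0 0.07 403
a2 scene [ 2.96  9.97 -0.03] 0.43 mean0 0.43 445
b1 top [-6.26  8.24 -0.02] 0.06 mean0 0.06 390
b1 scene [-1.6  11.97 -0.03] 0.33 mean0 0.33 337
b2 top [-4.14  4.32  0.  ] 0.08 mean0 0.08 372
b2 scene [ 1.65 13.34  0.04] 0.34 mean0 0.34 319
```

```bash
python3 -c "
from plant import *
print(finish_job())"
```

```text
the job is handed in; nothing more can be done
None
```

I packed all four cakes, one in each carrier pocket, turned both locking bars back onto their closed stops and handed the job in; I have not seen the judge's result. Cake heights in the two −x/+x pockets nearest the last releases (a_1, b_2) were inferred from tool height rather than felt as contact.

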